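# Start up the mug oven at its desk console

### The job

Start the tunnel oven from its desk console: with a fingertip, tap the far end (the end with the bar mark) of the narrow rocker to switch on the extraction fan, then of the middle-width rocker for the belt, then of the wide rocker for the heaters, so that the belt never runs without extraction and the heat never comes on over a standing belt. Press each one lightly, just until it clicks over and stays down, and leave all three on. Do not press the emergency stop, and leave the mugs and the tape roll standing where they are.

Things in the scene. Friction and masses are not known exactly. Their poses are not given: they have to be found in the camera images.
- console: Blue sheet-steel desk console fixed to the table, 220 (x) x 400 (y) x 98 mm high. Origin: centre of its underside; x away from the operator, y left, z up. Its face slopes up along +x by 0.21 rad, from 60 mm high at x = -110 mm to 98 mm at x = +70 mm. Three black rockers in a row at y = +80, 0, -80 mm (which is where varies); emergency stop at y = -153, rotary main switch at y = +153 mm (leave it).
- fan_switch: Fan switch: grey bezel 72 x 40 mm and 4 mm high with the narrowest rocker (26 mm wide); a white plate with a four-bladed fan pictogram beyond its far end. Origin: on the console's sloping face under the middle of the rocker; axes as the console's (z vertical, x away from the operator).
- belt_switch: Belt switch: grey bezel 72 x 52 mm with the middle-width rocker (38 mm wide); pictogram of two rollers and a belt. Origin and axes as for the fan switch.
- heater_switch: Heater switch: grey bezel 72 x 68 mm with the widest rocker (54 mm wide); pictogram of three wavy lines. Origin and axes as for the fan switch.
- fan_on_end (a point): Point to tap: on top of the fan rocker, mid-width, at the bar mark, 20 mm from its pivot, 9 mm from its far edge. The rocker is 57 mm long and tips about a level axis along the console's y. Off, its far half rises away from the operator about 0.4 rad from level, so a blunt finger meets the far edge 3 to 4 mm earlier. This point sinks 5 mm on going over and is then still 6 mm proud of the bezel.
- belt_on_end (a point): The same point on the belt rocker (same length and motion, 38 mm wide).
- heater_on_end (a point): The same point on the heater rocker (same length and motion, 54 mm wide).
- fan_rocker (a joint): Fan rocker angle, rad: 0 = off (far end up), 0.26 = on (far end down). Snap action: about 3 N down on the tap point starts it; past 0.13 it goes over by itself and stays. Pushed on, it sits on a gasket that starts to give at 6 N, 6 N per mm for 3 mm, then is hard: stop at 5 to 6 N; over 30 N is not light.
- belt_rocker (a joint): Belt rocker angle, same meaning and feel.
- heater_rocker (a joint): Heater rocker angle, same meaning and feel.
- estop_top (a point): Top centre of the emergency stop: mushroom head of 40 mm diameter, 32 mm proud of the console face. To be left alone.
- estop (a joint): Emergency stop travel, m: 0 = out (as it must stay), 0.006 = pressed in; about 9 N starts it.
- mug_left: Loose white mug, 82 mm diameter, 96 mm high, handle on its +y side, standing on the table to the left of the console. Origin: centre of its underside. Leave alone.
- mug_right: The same kind of mug, to the right of the console.
- tape_roll: Loose roll of packing tape lying flat on the table beyond the console, 104 mm outside diameter, 48 mm high. Origin: centre of its underside. Leave alone.

How it is judged:
On the way, in this order (a step that is already met when the one before it is completed fails the run):
1. the fan is switched on while belt and heaters are off (value of joint fan_rocker above 0.2 rad and value of joint each of belt_rocker, heater_rocker below 0.06 rad), for 0.1 s.
2. the belt is switched on while the heaters are off (value of joint each of fan_rocker, belt_rocker above 0.2 rad and value of joint heater_rocker below 0.06 rad), for 0.1 s.
3. the heaters are switched on (value of joint each of fan_rocker, belt_rocker, heater_rocker above 0.2 rad), for 0.1 s.
At the end, for the whole second after the job is handed in: All three rockers are over at on (above 0.2 of 0.26 rad), the emergency stop is out (pressed under 2 mm), and both mugs and the tape roll are within 20 mm of where they stood (all of step 3 and value of joint estop below 0.002 m and distance of each of mug_left, mug_right, tape_roll from where it was at the start of the episode below 0.02 m); the robot touches nothing.
It fails at once if the belt is on while the fan is off, or the heaters are on while the belt or the fan is off ((value of joint belt_rocker above 0.15 rad and value of joint fan_rocker below 0.11 rad) or (value of joint heater_rocker above 0.15 rad and value of joint any of belt_rocker, fan_rocker below 0.11 rad)).
It fails at once if a switch or the console is pressed harder than 30 N (contact force between the fingers and fan_switch above 30 N or contact force between the fingers and belt_switch above 30 N or contact force between the fingers and heater_switch above 30 N or contact force between the fingers and console above 30 N).
It fails at once if the arm or the gripper's body, not the fingers, presses a switch or the console (over 2 N) (contact force between the arm and fan_switch above 2 N or contact force between the arm and belt_switch above 2 N or contact force between the arm and heater_switch above 2 N or contact force between the arm and console above 2 N).
It fails at once if the emergency stop is pressed (over 2 mm) (value of joint estop above 0.002 m).
It fails at once if a mug or the tape roll is shifted or lifted by more than 20 mm (distance of any of mug_left, mug_right, tape_roll from where it was at the start of the episode above 0.02 m).
It also fails if it takes over 48 s, if anything falls off the work surface, if the arm or the gripper's body presses on something with over 40 N, if the wrist force passes 120 N, or if a joint passes its speed limit or range.

### The arm

A 6-joint arm with a two-finger parallel gripper is mounted at the origin on the work surface. World frame = base frame: x ahead of the robot, y to its left, z up, the work surface at z = 0. Lengths are in m, angles in rad, forces in N, time in s.
With the tool pointing down it reaches from about 0.4 to 0.825 m from the base axis. Payload 7 kg.
Tool frame: the origin (TCP) lies midway between the tips of the shut fingers; the grasp point (between the pads) lies 19 mm behind it; z points along the fingers, y is the line along which they close (so a half turn about z gives the same grasp; the last joint's range is limited). The gripper opens to 88 mm and grips with 3 to 60 N. Pads are 19 mm wide; open, the fingers measure 130 mm over their backs; the gripper's body (78 mm by 193 mm) begins 47 mm behind the grasp point.
Start: joints at [1.428, 0.359, 0.012, 0, -1.224, -0.288], TCP at [0.282, 0.613, 0.227] pointing down, gripper open.
Joint ranges: [-3.07, 3.07], [-1.43, 2.12], [-1.02, 1.25], [-3.03, 1.67], [-3.05, -0], [-3.03, 3.03]. Speed limits (rad/s): [2.39, 2.39, 3.01, 3.14, 3.14, 3.14].

### API

Orientations are given as [roll, pitch, yaw] about the fixed x, y, z axes, in that order (R = Rz(yaw) Ry(pitch) Rx(roll)).
In Python, from station import telemetry, eyes, ticket, recognise, trace gives the robot as it stands. The module is installed in compiled form; this text tells all that it offers.
- The arm moves only by the tool servo_tool, never from a script. Its argument "series" is a list that holds one entry, the list of rows, each a list of 4 numbers: the shift along the tool's x, y, z in mm, then the turn about the tool's z in rad. In form: [[[x, y, z, roll], ...]]. A call has exactly 10 rows; each row shifts and turns the commanded pose from where the row before left it, along the tool's axes as they then stand; what a row does not reach is not made up. A row lasts 1/12 s, in which the tool goes at most 41.7 mm and 7.16 degrees, less where a joint would pass 70% of its speed; a pose out of reach is approached as far as the arm can. A call is refused whole if a number of a shift passes 41.7 or a number of a turn 0.125, either way. A call with a gripper value outside its range is refused whole. "claw" is the gripper's target within -1 to 1 (shut at 1, half-way at 0, fully open at -1), set as the call begins (left out, the last holds). The fingers move at their own pace and stop on an object; "grip_force" is the grip in N (left out, the last holds). Time passes only in rows, so rows that do not move let the fingers close, or fill a call up. It gives the time, the measured TCP pose, the force, the opening and the grip force at its end, in the units of the state.
- telemetry.get_state(): the state, without advancing time (a new reading comes with each control period).
- eyes.grab_frame(name): name is "side" or "top" or "wrist"; returns the picture (400x640x3 uint8, red, green, blue); there is no depth.
- eyes.calibration(name): a dict with "mtx" (3x3 intrinsics, pixels), "rvec" (rotation vector, rad) and "tvec" (3), from world to camera coordinates, as OpenCV has them. Camera axes: x right, y down, z forward; pixel columns grow to the right and rows downward; lengths in m; the calibration is good to about 2 mm. A picture is of the moment at which its call begins: read the wrist's pose just before it. calibration takes no time and is no camera call; for the wrist camera it gives the pose at the moment of the call.
- ticket.job_done(): hands the job in; it is judged then, once.
Trained networks look in the newest picture that a camera, given by its name, has taken for a name from the list of things; names that differ only in an ending like _2 or _b are one class to them, and where a whole thing is asked for, a point or a joint stands for the part that bears it (a point fixed in the world has none). Each returns a list of dicts, best first, with "conf" (0 to 1); they miss things now and then, are a little off and sometimes report something else, mostly with a low value. They report only what shows in the picture. A call takes as long as a camera call.
- recognise(camera, name): "position" ([x, y, z] in m, in world coordinates, good to about 4 mm: the middle of the surface that is visible of it).
- trace(camera, name): "mask" (400x640 bool, what is visible of it).
The state is a dict: "t": time; "q": joint angles; "qd": joint speeds; "joint_efforts": joint torques, N m; "eef_pos": TCP position; "ee_rot": TCP orientation; "force": force on the tool from outside, world axes, zero at the start; "moment": the same for the moment, N m; "width": finger opening in m; "gripper_force": force on a finger pad.
Only numpy, scipy, OpenCV 4.12 (cv2) and the standard library are available. Lean on these libraries where they do the work, as an engineer would, in place of code of your own. Each camera call takes 0.05 s, during which the arm holds its last target. There are 200 camera calls.

## Working session

There is one attempt and no reset: what is moved stays moved. The work goes in short steps, Python scripts to look and compute and a tool call to move; the robot and the scene stay as the last step left them, time stands still between calls to the robot, and variables do not carry over. Pictures are saved under pics/ and viewed, at most 10 in all, crops included, and the job is handed in when it is done.

Besides the shell and the picture viewer there is one more tool, called in YAML: its name, and indented under it one key for each argument. servo_tool: Moves the arm, as the interface text tells. Its arguments: {"type":"object","properties":{"series":{"type":"array"},"claw":{"type":"number"},"grip_force":{"type":"number"}},"required":["series"]}

```bash
mkdir -p pics; python3 - <<'E'
from station import telemetry, eyes, recognise
import cv2, numpy as np
s=telemetry.get_state(); print(s)
ims=[]
for c in ("top","side"):
    im=eyes.grab_frame(c); cv2.imwrite(f"pics/{c}0.png",im[:,:,::-1])
    for n in ["console","fan_switch","belt_switch","heater_switch","fan_on_end","belt_on_end","heater_on_end","estop_top","mug_left","mug_right","tape_roll"]:
        print(c,n,[(np.round(d["position"],4).tolist(),round(d["conf"],2)) for d in recognise(c,n)[:2]])
E
```

```text
{'t': 0.0, 'q': array([ 1.42805142e+00,  3.59388041e-01,  1.10404031e-02, -3.51865643e-04,
       -1.22410141e+00, -2.88116487e-01]), 'qd': array([ 5.30942426e-04, -8.27552069e-05,  4.83958444e-04, -8.62510377e-04,
        4.43586510e-04,  8.36324233e-04]), 'joint_efforts': array([ 1.28298463e-03, -5.82720029e+01,  2.93057102e+01,  6.99721277e+00,
        6.89860142e-03, -1.52816228e-04]), 'eef_pos': array([0.28172408, 0.61284589, 0.2256136 ]), 'ee_rot': array([ 3.13991406e+00, -1.52521816e-04, -4.30981098e-01]), 'force': array([ 0.09951352,  1.72482271, -0.09715862]), 'moment': array([-0.01549664, -0.0017016 ,  0.0208044 ]), 'gripper_force': 0.0, 'width': 0.08768027932326986}
top console [([0.56, -0.0618, 0.0899], 0.84), ([0.6187, -0.3792, 0.0501], 0.45)]
top fan_switch [([0.52, -0.0737, 0.0819], 0.88), ([0.5012, -0.0762, 0.086], 0.57)]
top belt_switch [([0.5365, -0.1489, 0.0837], 0.6)]
top heater_switch [([0.4936, 0.0038, 0.0835], 0.61), ([0.5217, -0.0694, 0.0854], 0.2)]
top fan_on_end [([0.5059, -0.0794, 0.0861], 0.79)]
top belt_on_end []
top heater_on_end [([0.481, -0.0036, 0.085
[... 211 characters left out ...]
.7269, -0.0223, 0.0463], 0.72), ([0.505, -0.0768, 0.0835], 0.45)]
side console [([0.5648, -0.1766, 0.077], 0.72)]
side fan_switch [([0.5199, -0.0822, 0.0861], 0.92)]
side belt_switch [([0.536, -0.1584, 0.0822], 0.74)]
side heater_switch [([0.4964, -0.0073, 0.0874], 0.61), ([0.5455, -0.2341, 0.1019], 0.6)]
side fan_on_end [([0.5068, -0.0819, 0.0837], 0.7)]
side belt_on_end [([0.5293, -0.1565, 0.0838], 0.84)]
side heater_on_end [([0.4879, -0.0063, 0.0883], 0.65)]
side estop_top []
side mug_left [([0.4877, 0.2149, 0.0706], 0.6)]
side mug_right [([0.6189, -0.3861, 0.0629], 0.7), ([0.5449, -0.232, 0.1024], 0.61)]
side tape_roll [([0.7396, 0.0001, 0.0365], 0.74), ([0.5071, -0.0813, 0.0868], 0.45)]
```

View pics/top0.png

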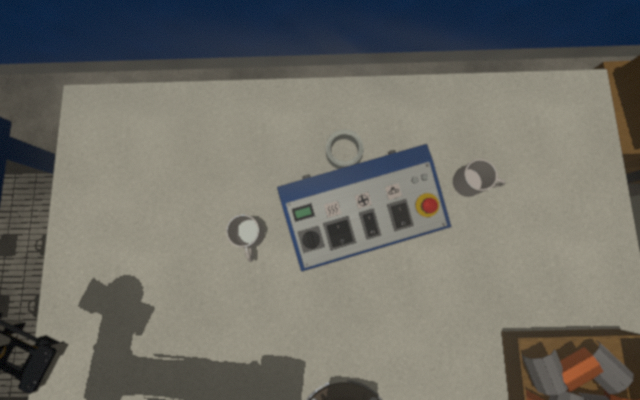

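View pics/side0.png

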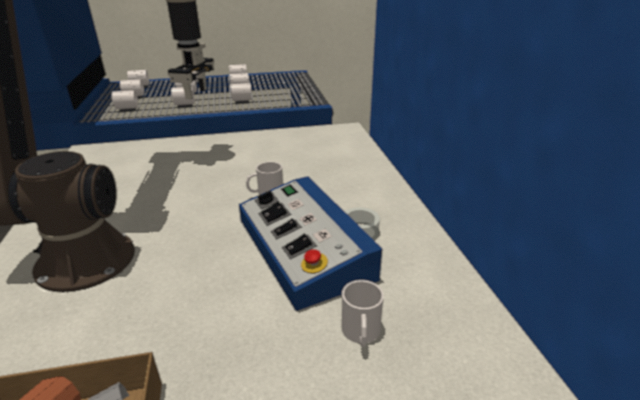

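servo_tool:
  series:
    - [[24,26.5,-3,0],[24,26.5,-3,0],[24,26.5,-3,0],[24,26.5,-3,0],[24,26.5,-3,0],[24,26.5,-3,0],[24,26.5,-3,0],[24,26.5,-3,0],[24,26.5,-3,0],[24,26.5,-3,0]]
  claw: 1
  grip_force: 10

```text
t: 2.03
eef_pos: [0.3894, 0.2706, 0.257]
ee_rot: [-3.141, -0.0, -0.43]
force: [1.1, -0.2, 0.2]
width: 0.0264
gripper_force: 0.0
```

servo_tool:
  series:
    - [[24,26.5,-3,0],[24,26.5,-3,0],[24,26.5,-3,0],[24,26.5,-3,0],[24,26.5,-3,0],[24,26.5,-3,0],[24,26.5,-3,0],[24,26.5,-3,0],[24,26.5,-3,0],[24,26.5,-3,0]]

```text
t: 2.87
eef_pos: [0.4969, -0.0706, 0.2871]
ee_rot: [-3.141, -0.001, -0.431]
force: [0.7, 1.0, -0.0]
width: 0.0009
gripper_force: 0.0
```

servo_tool:
  series:
    - [[0,0,0,-0.1],[0,0,0,-0.1],[0,0,0,-0.1],[0,0,0,-0.1],[0,0,0,-0.1],[0,0,0,-0.1],[0,0,0,-0.096],[0,0,0,0],[0,0,0,0],[0,0,0,0]]

```text
t: 3.7
eef_pos: [0.4967, -0.0687, 0.2867]
ee_rot: [3.142, -0.0, 0.262]
force: [-0.0, 0.7, 0.2]
width: 0.0007
gripper_force: 0.0
```

```bash
python3 - <<'E'
from station import telemetry, eyes, recognise, trace
import cv2, numpy as np
s=telemetry.get_state(); print(s["t"],s["q"],s["eef_pos"],s["ee_rot"],s["force"],s["width"])
c=eyes.calibration("wrist"); R=cv2.Rodrigues(np.array(c["rvec"],float))[0]; print("cam",-R.T@np.ravel(c["tvec"]),R[2])
im=eyes.grab_frame("wrist"); cv2.imwrite("pics/w0.png",im[:,:,::-1])
np.savez("w0.npz",im=im,mtx=c["mtx"],rvec=c["rvec"],tvec=c["tvec"])
for n in ["fan_switch","belt_switch","heater_switch","fan_on_end","belt_on_end","heater_on_end","estop_top"]:
    print(n,[(np.round(d["position"],4).tolist(),round(d["conf"],2)) for d in recognise("wrist",n)[:2]])
E
```

```text
3.7 [ 2.55011373e-01  3.29492482e-02 -2.63399434e-01  4.53032460e-05
 -1.27424901e+00  1.57783245e+00] [ 0.49669198 -0.06874585  0.28665567] [ 3.14154793e+00 -1.98319990e-04  2.62060735e-01] [-0.02645908  0.71823044  0.22016415] 0.0006779340792347497
cam [ 0.57577239 -0.04744     0.44472407] [-0.28977338 -0.07747402 -0.95395449]
fan_switch [([0.5335, -0.0708, 0.0857], 0.96), ([0.4878, -0.001, 0.084], 0.67)]
belt_switch [([0.5458, -0.1501, 0.0881], 0.73), ([0.505, -0.079, 0.0887], 0.3)]
heater_switch [([0.5001, 0.0011, 0.0863], 0.66), ([0.529, -0.1551, 0.0841], 0.2)]
fan_on_end [([0.5103, -0.0799, 0.0894], 0.66)]
belt_on_end [([0.5291, -0.1541, 0.0815], 0.9), ([0.6181, -0.3342, 0.0529], 0.57)]
heater_on_end [([0.4872, -0.0002, 0.0829], 0.8), ([0.5839, -0.0603, 0.0967], 0.7)]
estop_top [([0.5481, -0.2232, 0.0986], 0.71)]
```

View pics/w0.png

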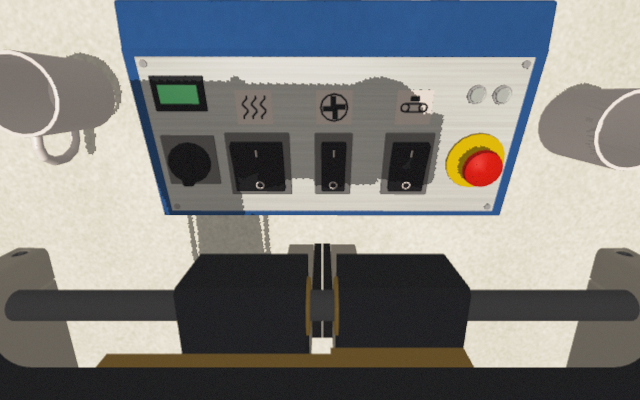

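```bash
cat > fit.py <<'E'
import cv2, numpy as np
from scipy.optimize import least_squares
d=np.load("w0.npz"); im=d["im"]
def proj(P): return cv2.projectPoints(np.asarray(P,float).reshape(-1,3),d["rvec"].astype(float),d["tvec"].astype(float),d["mtx"].astype(float),None)[0][:,0]
def c2w(P,p):
    c,s=np.cos(p[2]),np.sin(p[2]); P=np.asarray(P,float)
    return np.c_[p[0]+c*P[:,0]-s*P[:,1],p[1]+s*P[:,0]+c*P[:,1],P[:,2]]
h=lambda x:.060+(x+.110)*.038/.180
def bez(y,w,xs):   # bezel top corners, far-left first
    out=[]
    for u,v in((36,1),(36,-1),(-36,-1),(-36,1)):
        x=xs+u*1e-3*np.cos(.21)-.004*np.sin(.21); out.append([x,y+v*w/2,h(xs)+u*1e-3*np.sin(.21)+.004*np.cos(.21)])
    return out
def model(p): 
    xs=p[3]; return c2w([[-.11,.2,.06],[-.11,-.2,.06]]+bez(.08,.068,xs)+bez(0,.040,xs)+bez(-.08,.052,xs),p)
px=np.array([[166,213],[499,213],[230,134],[290,134],[292,193],[228,193],[315,134],[351,134],[353,192],[314,192],[388,134],[434,134],[432,192],[382,192]],float)
r=least_squares(lambda p:(proj(model(p))-px).ravel(),[.55,-.08,.26,-.02],loss="soft_l1")
p=r.x
if __name__=="__main__":
    print(p); print(np.round(proj(model(p))-px,1).tolist())
    for n,y in(("heater",.08),("fan",0),("belt",-.08)):
        xs=p[3]; o=c2w([[xs,y,h(xs)]],p)[0]; t=c2w([[xs+.0185,y,h(xs+.0185)+.0155]],p)[0]
        print(n,"origin",o.round(4),"tap~",t.round(4),proj([t]).round(0))
    k=4; x0,y0=150,120; big=cv2.resize(im[y0:y0+105,x0:x0+200,::-1].copy() if 0 else np.ascontiguousarray(im[60:225,150:350,::-1]),None,fx=k,fy=k) if 0 else None
    a=cv2.resize(np.ascontiguousarray(im[110:225,155:455,::-1]),(780,299),interpolation=cv2.INTER_CUBIC); f=2.6
    a=cv2.convertScaleAbs(a,alpha=1.8,beta=20); b=a.copy()
    for q in proj(model(p)): cv2.circle(b,tuple(int(v) for v in ((q-[155,110]+.5)*f)),2,(0,0,255),-1)
    for y in(.08,0,-.08):
        for xx,hh in((.0185,.0155),):
            q=proj(c2w([[p[3]+xx,y,h(p[3]+xx)+hh]],p))[0]; cv2.circle(b,tuple(int(v) for v in ((q-[155,110]+.5)*f)),2,(0,255,0),-1)
    cv2.imwrite("pics/fit.png",np.vstack([a,b]))
E
sed -i '/k=4; x0/d' fit.py; python3 fit.py
```

```text
[ 0.55376326 -0.06668377  0.26271347 -0.04771403]
[[-1.5, 0.1], [2.1, -0.0], [-5.7, -1.0], [-0.0, -1.0], [0.9, 1.1], [5.2, 1.2], [0.1, -1.0], [2.7, -1.1], [-2.2, 2.1], [1.7, 2.1], [-1.5, -1.1], [2.7, -1.1], [-5.6, 2.1], [-1.3, 2.1]]
heater origin [ 0.4869 -0.0018  0.0731] tap~ [0.5048 0.003  0.0926] [[257. 150.]]
fan origin [ 0.5077 -0.0791  0.0731] tap~ [ 0.5256 -0.0743  0.0926] [[334. 149.]]
belt origin [ 0.5285 -0.1563  0.0731] tap~ [ 0.5463 -0.1515  0.0926] [[412. 149.]]
```

View pics/fit.png

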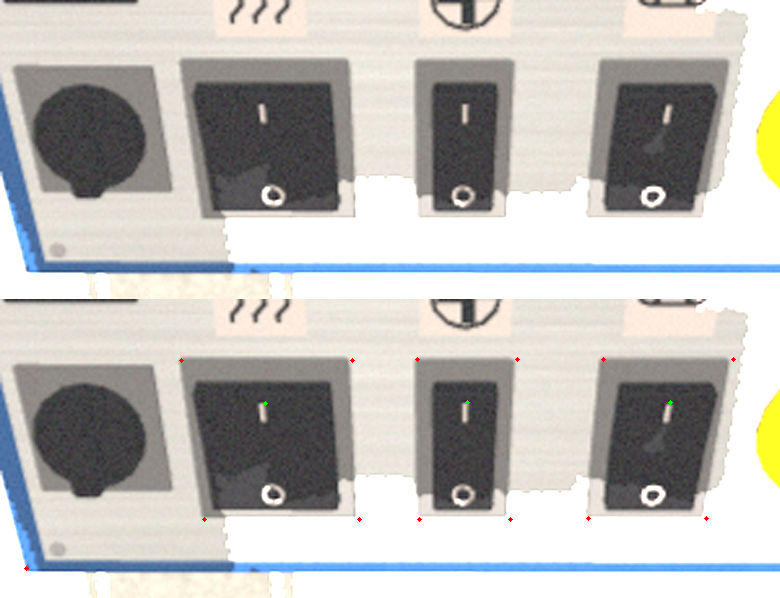

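servo_tool:
  series:
    - [[2.7,1.4,20,0],[2.7,1.4,20,0],[2.7,1.4,20,0],[2.7,1.4,20,0],[2.7,1.4,20,0],[2.7,1.4,20,0],[2.7,1.4,20,0],[2.7,1.5,20,0],[2.7,1.5,20,0],[0,0,0,0]]

```text
t: 4.93
eef_pos: [0.5215, -0.075, 0.1029]
ee_rot: [-3.141, 0.006, 0.264]
force: [-0.6, 0.5, 0.1]
width: 0.0006
gripper_force: 0.0
```

servo_tool:
  series:
    - [[0,0,1,0],[0,0,1,0],[0,0,1,0],[0,0,1,0],[0,0,1,0],[0,0,1,0],[0,0,1,0],[0,0,1,0],[0,0,0,0],[0,0,0,0]]

```text
t: 5.77
eef_pos: [0.5235, -0.0747, 0.0985]
ee_rot: [3.142, 0.0, 0.265]
force: [-0.2, -0.5, 0.3]
width: 0.0003
gripper_force: 0.0
```

servo_tool:
  series:
    - [[0,0,0.5,0],[0,0,0.5,0],[0,0,0.5,0],[0,0,0.5,0],[0,0,0.5,0],[0,0,0.5,0],[0,0,0.5,0],[0,0,0,0],[0,0,0,0],[0,0,0,0]]

```text
t: 6.6
eef_pos: [0.5239, -0.0746, 0.0953]
ee_rot: [3.141, -0.001, 0.265]
force: [1.1, -0.2, 3.1]
width: 0.0006
gripper_force: 1.2
```

servo_tool:
  series:
    - [[0,0,0.3,0],[0,0,0.3,0],[0,0,0.3,0],[0,0,0.3,0],[0,0,0.3,0],[0,0,0,0],[0,0,0,0],[0,0,0,0],[0,0,0,0],[0,0,0,0]]

```text
t: 7.43
eef_pos: [0.5234, -0.0747, 0.0935]
ee_rot: [-3.142, 0.0, 0.265]
force: [0.2, -0.4, 0.4]
width: 0.0007
gripper_force: 0.0
```

servo_tool:
  series:
    - [[0,0,0.3,0],[0,0,0.3,0],[0,0,0.3,0],[0,0,0.3,0],[0,0,0.3,0],[0,0,0,0],[0,0,0,0],[0,0,0,0],[0,0,0,0],[0,0,0,0]]

```text
t: 8.27
eef_pos: [0.5235, -0.0747, 0.0921]
ee_rot: [-3.142, -0.0, 0.265]
force: [0.1, -0.8, 0.5]
width: 0.0002
gripper_force: 0.0
```

servo_tool:
  series:
    - [[0,0,0.3,0],[0,0,0.3,0],[0,0,0.3,0],[0,0,0.3,0],[0,0,0.3,0],[0,0,0,0],[0,0,0,0],[0,0,0,0],[0,0,0,0],[0,0,0,0]]

```text
t: 9.1
eef_pos: [0.5235, -0.0747, 0.0906]
ee_rot: [-3.142, -0.0, 0.265]
force: [0.4, -0.1, 0.1]
width: 0.0002
gripper_force: 0.0
```

servo_tool:
  series:
    - [[0,0,-10,0],[0,0,-20,0],[0,10,-20,0],[0,15,-20,0],[0,20,-10,0],[0,20,0,0],[0,10,0,0],[0,5,0,0],[0,0,0,0],[0,0,0,0]]

```text
t: 9.93
eef_pos: [0.544, -0.1518, 0.1702]
ee_rot: [-3.141, 0.001, 0.265]
force: [0.3, 0.6, -0.1]
width: 0.0004
gripper_force: 0.0
```

```bash
python3 - <<'E'
from station import telemetry, eyes
import cv2, numpy as np
s=telemetry.get_state(); print(s["t"],s["eef_pos"],s["ee_rot"],s["force"])
im=eyes.grab_frame("wrist"); cv2.imwrite("pics/w1.png",im[:,:,::-1])
E
```

```text
9.9333 [ 0.54398282 -0.15175036  0.17019528] [-3.14120401e+00  9.41153957e-04  2.64574542e-01] [ 0.28736222  0.59114822 -0.08049429]
```

View pics/w1.png

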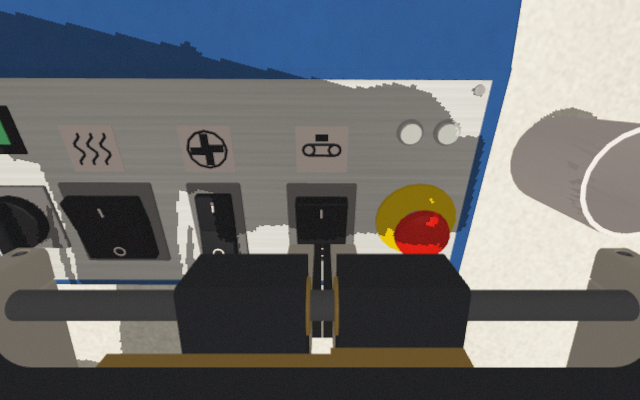

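servo_tool:
  series:
    - [[0,0,12,0],[0,0,12,0],[0,0,12,0],[0,0,12,0],[0,0,11,0],[0,0,7,0],[0,0,3,0],[0,0,2,0],[0,0,0,0],[0,0,0,0]]

```text
t: 10.82
eef_pos: [0.5448, -0.1519, 0.1]
ee_rot: [3.141, -0.001, 0.265]
force: [-0.1, 0.3, 0.7]
width: 0.0001
gripper_force: 0.0
```

servo_tool:
  series:
    - [[0,0,0.5,0],[0,0,0.5,0],[0,0,0.5,0],[0,0,0.5,0],[0,0,0.5,0],[0,0,0.5,0],[0,0,0.5,0],[0,0,0,0],[0,0,0,0],[0,0,0,0]]

```text
t: 11.65
eef_pos: [0.5449, -0.1519, 0.0963]
ee_rot: [3.141, -0.001, 0.265]
force: [1.0, -0.2, 2.9]
width: 0.0003
gripper_force: 1.0
```

servo_tool:
  series:
    - [[0,0,0.3,0],[0,0,0.3,0],[0,0,0.3,0],[0,0,0.3,0],[0,0,0.3,0],[0,0,0.2,0],[0,0,0,0],[0,0,0,0],[0,0,0,0],[0,0,0,0]]

```text
t: 12.48
eef_pos: [0.544, -0.1519, 0.0941]
ee_rot: [-3.141, 0.001, 0.265]
force: [-0.5, 0.3, 0.2]
width: 0.0001
gripper_force: 0.2
```

servo_tool:
  series:
    - [[0,0,0.3,0],[0,0,0.3,0],[0,0,0.3,0],[0,0,0.3,0],[0,0,0.3,0],[0,0,0,0],[0,0,0,0],[0,0,0,0],[0,0,0,0],[0,0,0,0]]

```text
t: 13.32
eef_pos: [0.5445, -0.1519, 0.0929]
ee_rot: [3.142, -0.0, 0.265]
force: [0.8, -0.1, 0.5]
width: 0.0006
gripper_force: 0.0
```

servo_tool:
  series:
    - [[0,0,0.3,0],[0,0,0.3,0],[0,0,0.3,0],[0,0,0.3,0],[0,0,0.3,0],[0,0,0.3,0],[0,0,0,0],[0,0,0,0],[0,0,0,0],[0,0,0,0]]

```text
t: 14.15
eef_pos: [0.5445, -0.1519, 0.0911]
ee_rot: [3.142, -0.0, 0.265]
force: [0.2, 0.3, -0.3]
width: 0.0001
gripper_force: 0.0
```

servo_tool:
  series:
    - [[0,0,-15,0],[0,0,-25,0],[0,-15,-25,0],[0,-25,-14,0],[0,-30,0,0],[0,-30,0,0],[0,-30,0,0],[0,-20,0,0],[0,-10,0,0],[0,0,0,0]]

```text
t: 14.98
eef_pos: [0.5023, 0.004, 0.1704]
ee_rot: [-3.141, -0.001, 0.268]
force: [-0.1, 0.9, -0.1]
width: 0.0004
gripper_force: 0.0
```

```bash
python3 - <<'E'
from station import telemetry, eyes
import cv2, numpy as np
s=telemetry.get_state(); print(s["t"],s["eef_pos"],s["ee_rot"],s["force"])
im=eyes.grab_frame("wrist"); cv2.imwrite("pics/w2.png",im[:,:,::-1])
E
```

```text
14.9833 [0.50230024 0.00402423 0.17037473] [-3.14141479e+00 -6.88827737e-04  2.67533517e-01] [-0.13647695  0.91863769 -0.10646402]
```

View pics/w2.png

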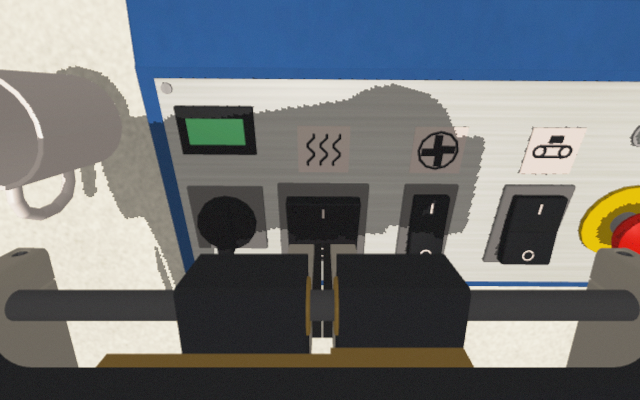

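servo_tool:
  series:
    - [[0,0,12,0],[0,0,12,0],[0,0,12,0],[0,0,12,0],[0,0,11,0],[0,0,7,0],[0,0,3,0],[0,0,2,0],[0,0,0,0],[0,0,0,0]]

```text
t: 15.87
eef_pos: [0.5029, 0.0024, 0.0995]
ee_rot: [3.142, -0.001, 0.265]
force: [0.6, -0.1, 0.1]
width: 0.0005
gripper_force: 0.0
```

servo_tool:
  series:
    - [[0,0,0.5,0],[0,0,0.5,0],[0,0,0.5,0],[0,0,0.5,0],[0,0,0.5,0],[0,0,0.5,0],[0,0,0.5,0],[0,0,0,0],[0,0,0,0],[0,0,0,0]]

```text
t: 16.7
eef_pos: [0.5031, 0.0027, 0.0958]
ee_rot: [3.142, -0.001, 0.265]
force: [1.3, 1.1, 1.6]
width: 0.0003
gripper_force: 1.2
```

servo_tool:
  series:
    - [[0,0,0.3,0],[0,0,0.3,0],[0,0,0.3,0],[0,0,0.3,0],[0,0,0.3,0],[0,0,0.2,0],[0,0,0,0],[0,0,0,0],[0,0,0,0],[0,0,0,0]]

```text
t: 17.53
eef_pos: [0.5023, 0.0024, 0.0937]
ee_rot: [3.142, 0.001, 0.265]
force: [0.3, 0.8, 0.4]
width: 0.0006
gripper_force: 0.0
```

servo_tool:
  series:
    - [[0,0,0.3,0],[0,0,0.3,0],[0,0,0.3,0],[0,0,0.3,0],[0,0,0.3,0],[0,0,0,0],[0,0,0,0],[0,0,0,0],[0,0,0,0],[0,0,0,0]]

```text
t: 18.37
eef_pos: [0.5026, 0.0025, 0.0924]
ee_rot: [-3.142, -0.0, 0.265]
force: [-0.2, -0.7, -0.1]
width: 0.0006
gripper_force: 0.0
```

servo_tool:
  series:
    - [[0,0,0.3,0],[0,0,0.3,0],[0,0,0.3,0],[0,0,0.3,0],[0,0,0.3,0],[0,0,0.3,0],[0,0,0,0],[0,0,0,0],[0,0,0,0],[0,0,0,0]]

```text
t: 19.2
eef_pos: [0.5026, 0.0025, 0.0906]
ee_rot: [-3.142, -0.0, 0.265]
force: [0.2, 0.3, 0.4]
width: 0.0004
gripper_force: 0.0
```

Lift to the first viewing pose and check all three.

servo_tool:
  series:
    - [[0,0,-15,0],[0,5,-25,0],[0,10,-25,0],[0,15,-25,0],[-5,20,-25,0],[-5,15,-25,0],[-5,10,-25,0],[-5,5,-20,0],[-5,0,-11,0],[0,0,0,0]]

```text
t: 20.03
eef_pos: [0.4997, -0.0816, 0.2891]
ee_rot: [3.141, -0.004, 0.264]
force: [-0.4, -0.0, -0.0]
width: 0.0004
gripper_force: 0.0
```

```bash
python3 - <<'E'
from station import telemetry, eyes
import cv2, numpy as np
s=telemetry.get_state(); print(s["t"],s["eef_pos"],s["force"])
im=eyes.grab_frame("wrist"); o=np.load("w0.npz")["im"]
f=lambda a:cv2.convertScaleAbs(cv2.resize(np.ascontiguousarray(a[110:225,155:455,::-1]),(780,299),interpolation=cv2.INTER_CUBIC),alpha=1.8,beta=20)
cv2.imwrite("pics/w3.png",np.vstack([f(o),f(im)]))
E
```

```text
20.0333 [ 0.49973949 -0.08158927  0.28909437] [-0.36979096 -0.00788946 -0.04840409]
```

View pics/w3.png

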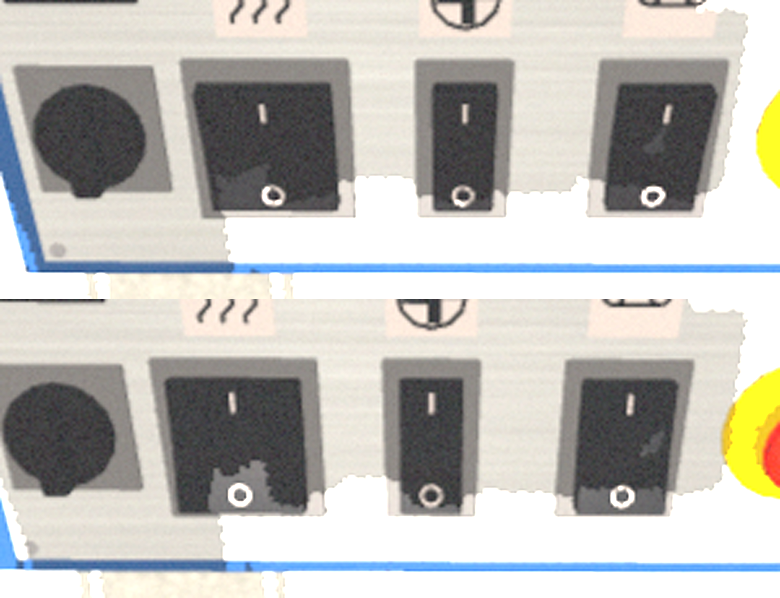

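The bar marks on all three rockers have moved the same way, from row 113 to about row 103 in the panel (bezel edges at rows 60 and 59). So all three are on, and nothing else has moved.

```bash
python3 -c "
from station import ticket; print(ticket.job_done())"
```

```text
the job is handed in; nothing more can be done
None
```

I tapped the fan, belt and heater rockers on in that order. The end-of-call force readings stayed at about 3 N, the last picture shows all three over at on, and the job was handed in at about 20 s (no verdict was returned).

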